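# Make the dyeing hotplate safe and switch it on

### The arm

A 6-joint arm with a two-finger parallel gripper is mounted at the origin on a cart in front of the work surface, level with it; the furniture and walls round the work are solid. World frame = base frame: x ahead of the robot, y to its left, z up, the work surface at z = 0. Lengths are in m, angles in rad, forces in N, time in s.
With the tool pointing down it reaches from about 0.35 to 0.975 m from the base axis. Payload 4.9 kg.
Tool frame: the origin (TCP) lies midway between the tips of the shut fingers; the grasp point (between the pads) lies 19 mm behind it; z points along the fingers, y is the direction in which the jaws open and shut (so a half turn about z gives the same grasp; the last joint's range is limited). The gripper opens to 85 mm and grips with 20 to 120 N. Pads are 22 mm wide; open, the fingers measure 114 mm over their backs; the gripper's body (76 mm by 85 mm) begins 54 mm behind the grasp point. The pads swing forward as they close: fully open they stand 13 mm farther back than shut.
Start: joints at [0.994, 0.053, 1.613, -0, 1.476, -0.119], TCP at [0.276, 0.561, 0.231] pointing down, gripper open.
Joint ranges: [-3.01, 3.01], [-1.01, 2.22], [0.06, 2.58], [-1.02, 4.17], [0.09, 2.62], [-3.14, 3.14]. Speed limits (rad/s): [2.57, 2.57, 3.14, 3.14, 3.14, 3.14].

### API

Orientations are given as a rotation vector (axis times angle).
In Python, from station import ctrl gives the robot as it stands.
- The arm moves only by the shell command python3 -m jog 'ROWS' [FORCE]. ROWS is JSON, one flat list of numbers, 7 for each row, row after row: the opening, from 0 (shut) to 1 (fully open), then the shift along the tool's x, y, z in m, then the turn, a rotation vector about the tool's x, y, z in degrees. A call has 1 to 10 rows; each row shifts and turns the commanded pose from where the row before left it, along the tool's axes as they then stand; what a row does not reach is not made up. A row lasts 1/8 s, in which the tool goes at most 62.5 mm and 10.7 degrees, less where a joint would pass 70% of its speed; a pose out of reach is approached as far as the arm can. A call with a gripper value outside its range is refused whole. The fingers move at their own pace and stop on an object; FORCE is the grip in N (left out, the last holds). Time passes only in rows, so rows that do not move let the fingers close. It gives the time, the measured TCP pose, the force and the opening at its end, in the units of the state.
- ctrl.get_obs(): the state, without advancing time (a new reading comes with each control period).
- ctrl.get_image(name): name is "side" or "top" or "wrist"; returns a dict with "image" (384x512x3 uint8, blue, green, red), "camera_matrix" (3x3 intrinsics, pixels), "dist_coeffs" ([k1, k2, p1, p2, k3] as OpenCV has them; the pictures are not rectified), "rvec" (rotation vector, rad) and "tvec" (3), from world to camera coordinates, as OpenCV has them; the wrist camera has in their place "mount" (4x4, takes a point from camera to tool coordinates, whose origin is the TCP and whose axes are the flange's). Camera axes: x right, y down, z forward; pixel columns grow to the right and rows downward; lengths in m; the calibration is good to about 2 mm. A picture is of the moment at which its call begins: read the wrist's pose just before it. There is no depth.
- ctrl.finish_job(): hands the job in, once; it reports no verdict.
Trained networks look in a picture, given as the dict that the camera call returned (one of the last four; its "shot" number tells which), for a name from the list of things; names that differ only in an ending like _2 or _b are one class to them, and where a whole thing is asked for, a point or a joint stands for the part that bears it (a point fixed in the world has none). Each returns a list of dicts, best first, with "p" (0 to 1); they miss things now and then, are a little off and sometimes report something else, mostly with a low value. They report only what shows in the picture. A call takes as long as a camera call. They do not tell look-alikes from the thing itself.
- ctrl.boxes_of(target, picture): "box" ([centre column, centre row, width, height] in pixels, round what is visible of it).
The state is a dict: "t": time; "q": joint angles; "dq": joint speeds; "effort": joint torques, N m; "tool_pos": TCP position; "tool_rot": TCP orientation; "contact_force": force on the tool from outside, world axes, zero at the start; "wrist_torque": the same for the moment, N m; "opening": finger opening in m.
Only numpy, scipy, OpenCV 4.12 (cv2) and the standard library are available. Lean on these libraries where they do the work, as an engineer would, in place of code of your own. Each camera call takes 0.05 s, during which the arm holds its last target. There are 200 camera calls.

### The job

Get the dye pans ready for heating: with the heat still off, swing both pan handles in so that each lies wholly over the hotplate with at least two centimetres of air to the other pan and its handle, leaving both pans upright on their own cooking zones, and slide every dye tin on the worktop fully under the low shelf, standing upright. Only then turn each heat knob a quarter turn clockwise, to its red mark. Do not tip a pan, and leave the timer and the bottle on top of the shelf where they are.

Things in the scene. Friction and masses are not known exactly. Their poses are not given: they have to be found in the camera images.
- hotplate: fixed double hotplate, black glass on steel, 320 mm (its x) by 460 mm (its y), top 38 mm above the worktop; origin under its centre at worktop height, +x to the back, +y left; control strip along the front (x -160 to -98 mm). Keep the wrist clear of the open wall shelves over the back left of the worktop: front at world x 0.64 m, underside 0.385 m up, right end at world y -0.05 m
- zone_small (a point): centre of the left cooking zone (printed ring, 132 mm across), on the top of the hotplate at x -15, y +125 mm of it; pan_small belongs on it
- zone_wide (a point): centre of the right cooking zone (printed ring, 152 mm across), on the top of the hotplate at x -15, y -125 mm of it; pan_wide belongs on it
- pan_small: loose white pan with a fixed steel lid, 120 mm across, 64 mm to the rim, 85 mm to the top of the lid knob, about 0.55 kg, free on the glass; origin under its centre. Level black handle along its +x: 18 mm wide, 16 mm tall, centre line 52 mm above the pan's underside, grip from 82 to 150 mm from the pan's axis
- pan_small_tip (a point): end of pan_small's handle, 150 mm from the pan's axis, on the handle's centre line
- pan_small_mid (a point): middle of pan_small's handle grip, 116 mm from the pan's axis
- pan_wide: loose steel pan with a fixed steel lid, 140 mm across, 58 mm to the rim, 79 mm to the top of the lid knob, about 0.7 kg, free on the glass; origin under its centre. Level black handle along its +x: 18 mm wide, 16 mm tall, centre line 52 mm above the pan's underside, grip from 92 to 205 mm from the pan's axis: pointing straight back it would stick out over the back edge
- pan_wide_tip (a point): end of pan_wide's handle, 205 mm from the pan's axis, on the handle's centre line
- pan_wide_mid (a point): middle of pan_wide's handle grip, 148.5 mm from the pan's axis
- knob_small (a joint): angle of the heat knob of the left zone, 0 = off (pointer to the back), grows clockwise seen from above, red mark at 1.57 (pointer to the right), stop at 3.0; stays where it is left
- knob_small_grip (a point): on the axis of the left knob, 18 mm above the hotplate's top, at x -126, y +55 mm of the hotplate; a disc 33 mm across and 9 mm tall carries a grip bar 30 mm long, 10 mm wide, from 9 to 27 mm above the top, lying along the hotplate's x when off
- knob_wide (a joint): the same for the heat knob of the right zone (0 = off, red mark at 1.57, clockwise grows)
- knob_wide_grip (a point): on the axis of the right knob, as for the left one, at x -126, y -55 mm of the hotplate
- low_shelf: fixed low wooden shelf standing on the worktop, 150 mm deep (its x) by 270 mm wide (its y), 58 mm clear beneath, top at 70 mm, open at the front (its -x side, towards the robot), with 10 mm side walls (248 mm between them) and a 6 mm back bar 140 to 146 mm behind the front edge; origin under its centre
- shelf_front (a point): middle of the low shelf's front edge, at worktop height; same axes as low_shelf: x into the space under the shelf, y left
- tin_1: round dye tin with a blue lid, 66 mm across, 48 mm tall, 0.16 kg, origin under its centre; there may be two or three tins
- tin_2: the same with a red lid
- tin_3: the same with a yellow lid
- timer: red and white kitchen timer, 66 mm across, 48 mm tall, standing at the back of the low shelf's top; not to be moved
- cleaner_small: small white spot remover bottle with an orange label, 177 mm tall, standing at the back of the low shelf's top; not to be moved
There are look-alikes about, which are no part of the job. Several things look just like the tin_2: the one meant starts farthest to the robot's right.

How it is judged:
By the outcome, as a careful person would: the job done as asked, in the order asked, and still so for the second after the job is handed in, with the robot touching nothing.
Of tin_1, tin_2, tin_3 only 2 to 3 are there at a start; the rules pass over those that are not, and their reading is None.
At some moment in a run one of tin_1, tin_2, tin_3 may be knocked a few centimetres aside while the robot is not near it.
Once in a run the grip may slacken for a moment while it holds something.
It also fails if it takes over 210 s, if anything falls off the work surface, if the arm or the gripper's body presses on something with over 40 N, if the wrist force passes 120 N, or if a joint passes its speed limit or range.

## Working session

There is one attempt and no reset: what is moved stays moved. The work goes in short steps, Python scripts to look and compute and a shell command to move; the robot and the scene stay as the last step left them, time stands still between calls to the robot, and variables do not carry over. Pictures are saved under pics/ and viewed, about 12 in all and at most 16, crops included, and the job is handed in when it is done.

```bash
ls; mkdir -p pics; cat > h.py <<'E'
import numpy as np, cv2
from station import ctrl
from scipy.spatial.transform import Rotation as R
def cam(p):
    return np.array(p["camera_matrix"]),np.array(p["dist_coeffs"]),cv2.Rodrigues(np.array(p["rvec"],float))[0],np.array(p["tvec"],float).reshape(3)
def wristify(p,obs):
    T=np.eye(4);T[:3,:3]=R.from_rotvec(obs["tool_rot"]).as_matrix();T[:3,3]=obs["tool_pos"]
    W=np.linalg.inv(T@np.array(p["mount"]));p["rvec"]=cv2.Rodrigues(W[:3,:3])[0];p["tvec"]=W[:3,3];return p
def shot(name):
    o=ctrl.get_obs();p=ctrl.get_image(name)
    return wristify(p,o) if name=="wrist" else p
def back(p,uv,z):
    K,D,Rm,t=cam(p);n=cv2.undistortPoints(np.array([[uv]],float),K,D)[0,0]
    d=Rm.T@np.array([n[0],n[1],1]);c=-Rm.T@t;return c+d*(z-c[2])/d[2]
def proj(p,X):
    K,D,Rm,t=cam(p);return cv2.projectPoints(np.array(X,float).reshape(-1,1,3),cv2.Rodrigues(Rm)[0],t,K,D)[0][:,0]
def st():
    o=ctrl.get_obs();print("t %.2f pos %s rot %s F %s open %.3f"%(o["t"],np.round(o["tool_pos"],4),np.round(o["tool_rot"],3),np.round(o["contact_force"],1),o["opening"]))
E
python3 - <<'E'
from h import *
st();print(R.from_rotvec(ctrl.get_obs()["tool_rot"]).as_matrix().round(3))
for n in("top","side"):
    p=shot(n);cv2.imwrite(f"pics/{n}0.png",cv2.resize(p["image"],(800,600)))
    K,D,Rm,t=cam(p);print(n,"cam",(-Rm.T@t).round(3))
    for k in["hotplate","pan_small","pan_small_mid","pan_wide","knob_small","low_shelf","tin_1","timer","cleaner_small"]:
        for b in ctrl.boxes_of(k,p):
            if b["p"]>.2:print(k,round(b["p"],2),np.round(b["box"],0),back(p,b["box"][:2],.04).round(3))
E
```

```text
pics
t 0.00 pos [0.2759 0.5601 0.2301] rot [-7.130e-01 -3.059e+00  3.000e-03] F [-0.2 -0.6  0.7] open 0.085
[[-0.897  0.442 -0.001]
 [ 0.442  0.897 -0.002]
 [ 0.    -0.002 -1.   ]]
top cam [-0.602  0.082  1.476]
side cam [0.498 1.399 0.617]
hotplate 0.84 [262. 191.  72.  44.] [ 0.485 -0.081  0.04 ]
pan_small 0.63 [259. 188.  30.  26.] [ 0.496 -0.113  0.04 ]
pan_small_mid 0.74 [264. 187.  29.  21.] [ 0.475 -0.121  0.04 ]
pan_wide 0.89 [266. 165.  29.  22.] [ 0.458 -0.459  0.04 ]
knob_small 0.51 [290. 188.   4.   5.] [ 0.36  -0.117  0.04 ]
low_shelf 0.55 [227. 235.  54.  55.] [0.604 0.329 0.04 ]
tin_1 0.95 [296. 267.  22.  29.] [0.392 0.517 0.04 ]
tin_1 0.77 [282. 219.  17.  15.] [0.413 0.205 0.04 ]
tin_1 0.76 [310. 289.  21.  28.] [0.367 0.622 0.04 ]
tin_1 0.64 [277. 247.  18.  26.] [0.443 0.407 0.04 ]
tin_1 0.61 [257. 268.  22.  25.] [0.505 0.521 0.04 ]
tin_1 0.56 [279. 231.  22.  18.] [0.431 0.296 0.04 ]
cleaner_small 0.56 [216. 198.  16.  52.] [ 0.679 -0.003  0.04 ]
```

View pics/top0.png

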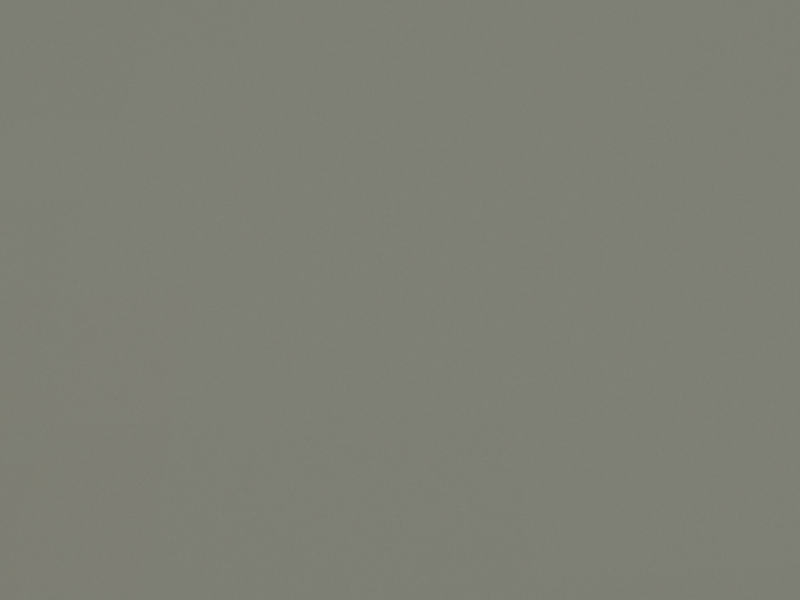

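View pics/side0.png

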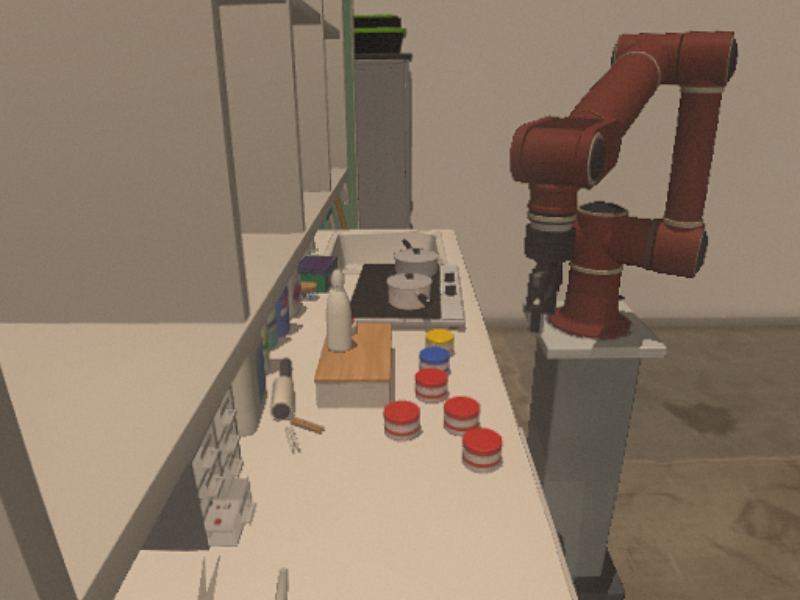

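```bash
cat >> h.py <<'E'
def go(x,y,z,yaw=None,o=None):
    """tool-frame total shift from present pose to world target (tool pointing down); then turn about tool z so tool x points at world yaw deg"""
    s=ctrl.get_obs();Rm=R.from_rotvec(s["tool_rot"]).as_matrix();d=Rm.T@(np.array([x,y,z])-s["tool_pos"])
    cur=np.degrees(np.arctan2(Rm[1,0],Rm[0,0]))
    print("shift",d.round(4),"n>=%.1f"%(np.linalg.norm(d)/.0625),"yaw",round(cur,1),"turn tool z",None if yaw is None else round(-((yaw-cur+180)%360-180),1))
E
python3 -m jog '[1,-0.035,-0.0243,-0.0386,0,0,0, 1,-0.035,-0.0243,-0.0386,0,0,0, 1,-0.035,-0.0243,-0.0386,0,0,0, 1,-0.035,-0.0243,-0.0386,0,0,0, 1,-0.035,-0.0243,-0.0386,0,0,0, 1,-0.035,-0.0243,-0.0386,0,0,0, 1,-0.035,-0.0243,-0.0386,0,0,0, 1,0,0,0,0,0,-8.73, 1,0,0,0,0,0,-8.73, 1,0,0,0,0,0,-8.73]'
python3 - <<'E'
from h import *
st();p=shot("wrist");cv2.imwrite("pics/w1.png",cv2.resize(p["image"],(800,600)));print(np.array(p["mount"]).round(3))
K,D,Rm,t=cam(p);print((-Rm.T@t).round(3),K[0,0])
for k in["hotplate","low_shelf","tin_1","timer","cleaner_small"]:
    for b in ctrl.boxes_of(k,p):
        if b["p"]>.2:print(k,round(b["p"],2),np.round(b["box"],0),back(p,b["box"][:2],.048).round(3))
E
```

```text
t: 2.25
tool_pos: [0.4209, 0.2995, 0.5018]
tool_rot: [-0.006, 3.141, 0.0]
contact_force: [-1.3, 0.2, 0.3]
opening: 0.0854
t 2.25 pos [0.4209 0.2995 0.5018] rot [-0.006  3.141  0.   ] F [-1.3  0.2  0.3] open 0.085
[[ 0.001 -0.956 -0.294  0.076]
 [ 1.     0.001 -0.    -0.   ]
 [ 0.001 -0.294  0.956 -0.143]
 [ 0.     0.     0.     1.   ]]
[0.345 0.299 0.645] 324.60433151788556
hotplate 0.58 [ 65. 163. 130. 163.] [ 0.48  -0.05   0.048]
low_shelf 0.73 [243. 224. 144.  84.] [0.602 0.287 0.048]
tin_1 0.9 [353. 119.  44.  38.] [0.396 0.485 0.048]
tin_1 0.83 [235. 136.  42.  34.] [0.429 0.272 0.048]
tin_1 0.83 [291. 144.  41.  36.] [0.443 0.375 0.048]
tin_1 0.69 [354. 174.  41.  32.] [0.498 0.496 0.048]
tin_1 0.68 [410. 104.  46.  40.] [0.368 0.585 0.048]
tin_1 0.62 [185. 128.  44.  41.] [0.414 0.181 0.048]
timer 0.98 [200. 248.  33.  31.] [0.655 0.197 0.048]
timer 0.52 [ 74. 171. 120.  72.] [ 0.495 -0.035  0.048]
cleaner_small 0.65 [245. 270.  31.  74.] [0.705 0.29  0.048]
```

View pics/w1.png

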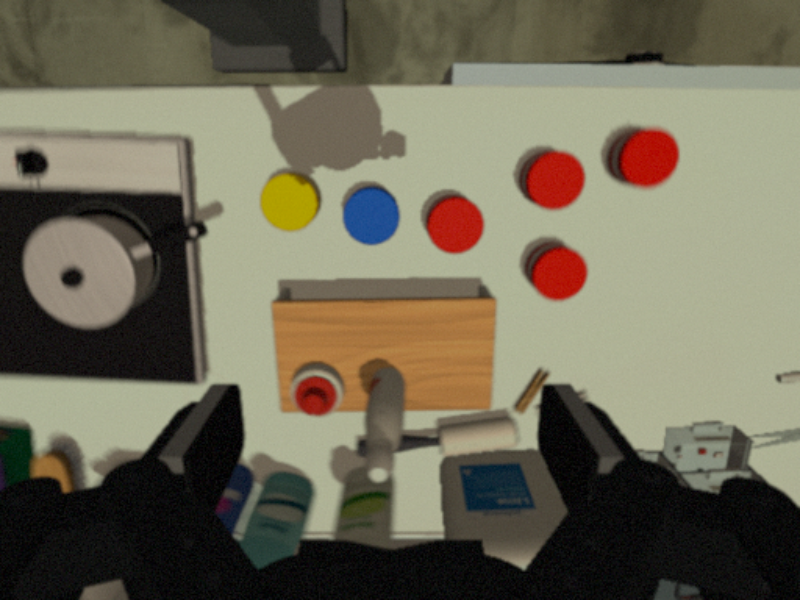

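The side view shows six tins: yellow (439,342), blue (434,360) and four reds. The wrist view has the reds at (455,223), (555,180), (558,272) and (648,157), with left in the picture being the robot's right. tin_2 is the one at (455,223) because it has the smallest y. The top camera is blind.

```bash
python3 - <<'E'
from h import *
p=shot("wrist");im=p["image"];st()
cv2.imwrite("pics/crop1.png",cv2.resize(im[70:290,120:440],(800,550),interpolation=cv2.INTER_CUBIC))
hsv=cv2.cvtColor(im,cv2.COLOR_BGR2HSV)
for n,a,b in(("blue",105,125),("yel",22,35),("red",0,5)):
    m=((hsv[...,0]>=a)&(hsv[...,0]<=b)&(hsv[...,1]>170)&(hsv[...,2]>70)).astype(np.uint8)
    c,l,s,ce=cv2.connectedComponentsWithStats(m)
    for i in range(1,c):
        if s[i,4]>200:print(n,ce[i].round(1),s[i],back(p,ce[i],.048).round(4))
for q in((273,300),(495,298),(282,411),(491,411)):print(q,back(p,np.array(q)*.64,.07).round(4))
for q in((186,135),(206,382),(18,160)):print("hp",back(p,np.array(q)*.64,.038).round(4))
E
```

```text
t 2.60 pos [0.4208 0.2998 0.5015] rot [ 3.000e-03  3.142e+00 -0.000e+00] F [-0.4 -0.2  0.6] open 0.086
blue [237.1 137.7] [220 120  34  36 942] [0.4304 0.2756 0.048 ]
yel [184.8 128.6] [ 167  111   37   36 1030] [0.4137 0.1805 0.048 ]
red [414.7 101.4] [ 397   84   37   37 1090] [0.3654 0.5933 0.048 ]
red [354.6 115.3] [ 336   98   38   36 1063] [0.3901 0.4877 0.048 ]
red [290.6 143.7] [273 126  36  36 987] [0.4415 0.3742 0.048 ]
red [357.1 175.1] [340 158  35  34 913] [0.5013 0.5027 0.048 ]
red [201. 253.] [188 241  27  24 464] [0.6661 0.1986 0.048 ]
(273, 300) [0.5278 0.1592 0.07  ]
(495, 298) [0.5255 0.4231 0.07  ]
(282, 411) [0.6765 0.1603 0.07  ]
(491, 411) [0.6767 0.4271 0.07  ]
hp [0.3395 0.0648 0.038 ]
hp [0.6519 0.0544 0.038 ]
hp [ 0.3659 -0.1367  0.038 ]
```

View pics/crop1.png

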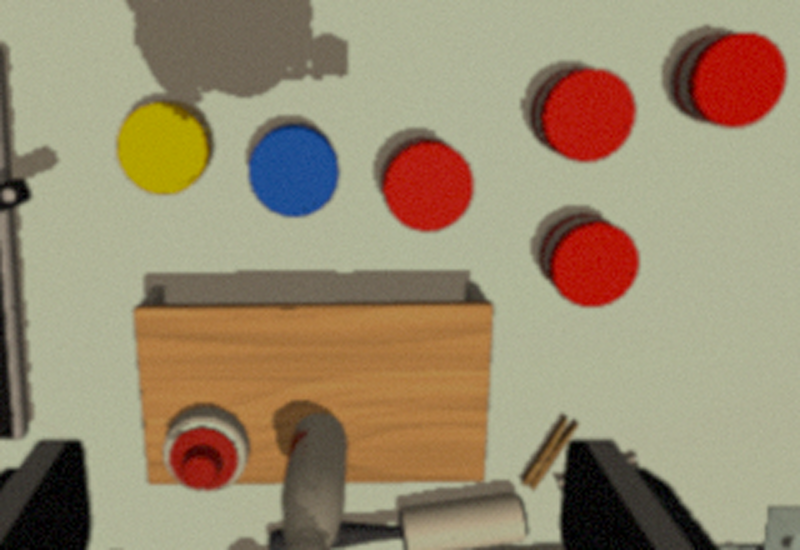

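Yellow, blue and the red at (428,185) in the crop are the tins meant; that red has the smallest y of the four. I'll push blue first.

```bash
python3 -m jog '[0.5,0.0079,-0.0034,0.0545,0,0,0, 0.5,0.0079,-0.0034,0.0545,0,0,0, 0.5,0.0079,-0.0034,0.0545,0,0,0, 0.5,0.0079,-0.0034,0.0545,0,0,0, 0.5,0.0079,-0.0034,0.0545,0,0,0, 0.5,0.0079,-0.0034,0.0545,0,0,0, 0.5,0.0079,-0.0034,0.0545,0,0,0, 0.5,0,0,0.03,0,0,0, 0.5,0,0,0.03,0,0,0]' 30
python3 -c "
from h import *
st();p=shot('wrist');cv2.imwrite('pics/w2.png',p['image'])
go(.368,.2756,.02,180)"
```

```text
t: 3.72
tool_pos: [0.3651, 0.2759, 0.0587]
tool_rot: [-0.002, -3.141, 0.0]
contact_force: [0.8, 0.0, 0.0]
opening: 0.0431
t 3.73 pos [0.3651 0.2759 0.0587] rot [-2.000e-03 -3.141e+00  0.000e+00] F [0.8 0.  0. ] open 0.043
shift [-0.0058  0.0014  0.0347] n>=0.6 yaw 179.9 turn tool z -0.1
```

View pics/w2.png

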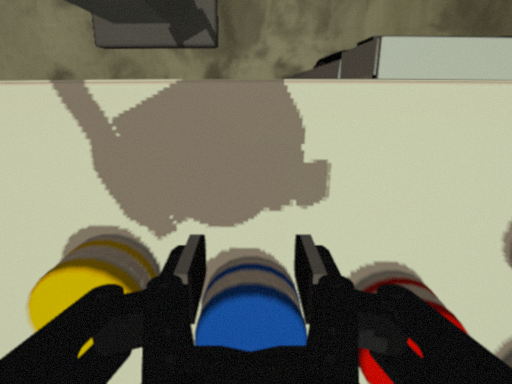

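```bash
python3 -m jog '[0.5,0,0,0.02,0,0,0, 0.5,0,0,0.018,0,0,0, 0.5,-0.02,0.002,0,0,0,0, 0.5,-0.02,0.002,0,0,0,0, 0.5,-0.02,0.002,0,0,0,0, 0.5,-0.02,0.002,0,0,0,0, 0.5,-0.02,0.002,0,0,0,0, 0.5,-0.02,0.002,0,0,0,0, 0.5,-0.015,0.002,0,0,0,0, 0.5,-0.005,0,0,0,0,0]'
python3 -m jog '[0.5,0,0,0,0,-10,0, 0.5,0,0,0,0,-10,0, 0.5,0,0,0,0,-10,0, 0.5,0,0,0,0,-10,0, 0.5,0,0,0,0,-10,0, 0.5,0,0,0,0,0,0]'
python3 -c "
from h import *
go(.5435,.290,.02);go(.46,.29,.02);go(.46,.29,.10)"
```

```text
t: 5.03
tool_pos: [0.5062, 0.2902, 0.0225]
tool_rot: [-0.002, -3.141, -0.0]
contact_force: [-3.5, -0.3, 2.2]
opening: 0.0428
t: 5.78
tool_pos: [0.5052, 0.2833, 0.0367]
tool_rot: [0.003, 2.365, -0.009]
contact_force: [0.2, 0.2, 0.1]
opening: 0.0426
shift [-0.0156  0.0069  0.0387] n>=0.7 yaw -179.9 turn tool z None
shift [ 0.044   0.0066 -0.0198] n>=0.8 yaw -179.9 turn tool z None
shift [-0.0121  0.0061 -0.0769] n>=1.2 yaw -179.9 turn tool z None
```

```bash
python3 -m jog '[0.5,-0.008,0.0035,0.019,0,0,0, 0.5,-0.008,0.0035,0.019,0,0,0, 0.5,0,0,0,0,0,0]'
python3 -c "
from h import *
st();print(ctrl.get_obs()['q'].round(3) if hasattr(ctrl.get_obs()['q'],'round') else ctrl.get_obs()['q'])
p=shot('side');cv2.imwrite('pics/s3.png',cv2.resize(p['image'][190:290,190:330],(700,500),interpolation=cv2.INTER_CUBIC))
go(.545,.290,.022)"
```

```text
t: 6.15
tool_pos: [0.5466, 0.2901, 0.0242]
tool_rot: [0.007, 2.37, -0.007]
contact_force: [-0.3, -0.0, -0.8]
opening: 0.0426
t 6.15 pos [0.5466 0.2901 0.0242] rot [ 0.007  2.37  -0.007] F [-0.3 -0.  -0.8] open 0.043
[ 0.53   0.041  2.166 -1.018  0.435 -0.196]
shift [ 0.0028 -0.      0.0008] n>=0.0 yaw 179.8 turn tool z None
```

View pics/s3.png

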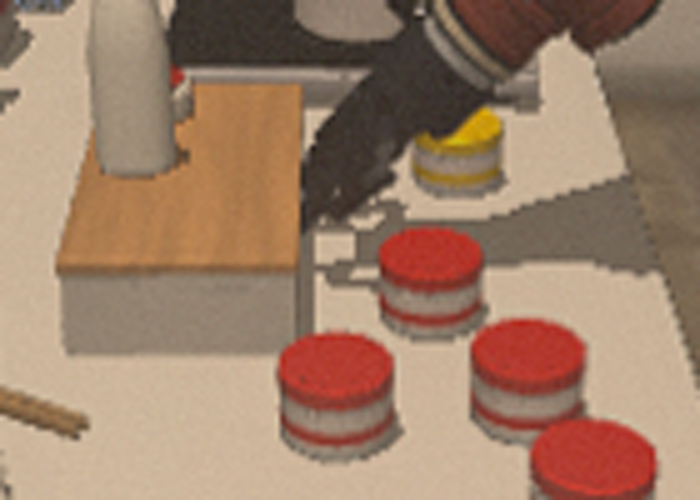

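```bash
python3 -m jog '[0.5,0.031,0,-0.03,0,0,0, 0.5,0.031,0,-0.03,0,0,0, 0.4,-0.035,0,-0.035,0,0,0, 0.3,-0.035,0,-0.035,0,0,0, 0.3,0,0,0,0,10,0, 0.3,0,0,0,0,10,0, 0.3,0,0,0,0,10,0, 0.3,0,0,0,0,10,0, 0.3,0,0,0,0,4.5,0, 0.3,0,0,0,0,0,0]'
python3 -c "
from h import *
st()
p=shot('wrist');cv2.imwrite('pics/w4.png',p['image'])
im=p['image'];hsv=cv2.cvtColor(im,cv2.COLOR_BGR2HSV)
for n,a,b in(('blue',105,125),('yel',22,35),('red',0,5)):
    m=((hsv[...,0]>=a)&(hsv[...,0]<=b)&(hsv[...,1]>170)&(hsv[...,2]>70)).astype(np.uint8)
    c,l,s,ce=cv2.connectedComponentsWithStats(m)
    for i in range(1,c):
        if s[i,4]>200:print(n,ce[i].round(1),s[i],back(p,ce[i],.048).round(4))
go(.378,.3742,.12,180)"
```

```text
t: 7.45
tool_pos: [0.4621, 0.2909, 0.1255]
tool_rot: [-0.009, -3.137, 0.002]
contact_force: [-0.6, -0.1, 0.2]
opening: 0.0256
t 7.45 pos [0.4621 0.2909 0.1255] rot [-9.000e-03 -3.137e+00  2.000e-03] F [-0.6 -0.1  0.2] open 0.026
yel [ 89.4 132.6] [  40   85  101   97 7617] [0.4135 0.1816 0.048 ]
red [505.6 106.3] [497  70  15  71 720] [0.3968 0.4611 0.048 ]
red [369.4 171.4] [ 322  126   96   92 6778] [0.4413 0.374  0.048 ]
red [500.6 251.3] [ 485  209   27   77 1414] [0.5043 0.4814 0.048 ]
shift [0.0836 0.083  0.0052] n>=1.9 yaw 179.7 turn tool z -0.3
```

```bash
python3 -m jog '[0.3,0.042,0.0415,0,0,0,0, 0.3,0.042,0.0415,0,0,0,0, 0.3,0,0,0.035,0,0,0, 0.3,0,0,0.035,0,0,0, 0.3,0,0,0.035,0,0,0, 0.3,-0.02,0,0,0,0,0, 0.3,-0.02,-0.002,0,0,0,0, 0.3,-0.02,-0.002,0,0,0,0, 0.3,-0.02,-0.002,0,0,0,0, 0.3,-0.02,-0.001,0,0,0,0]'
python3 -m jog '[0.3,-0.015,-0.001,0,0,0,0, 0.3,-0.005,0,0,0,0,0, 0.3,0,0,0,0,-10,0, 0.3,0,0,0,0,-10,0, 0.3,0,0,0,0,-10,0, 0.3,0,0,0,0,-10,0, 0.3,0,0,0,0,-4.5,0, 0.3,0,0,0,0,0,0]'
python3 -c "
from h import *
st();go(.54,.366,.022)"
```

```text
t: 8.75
tool_pos: [0.4786, 0.3661, 0.0202]
tool_rot: [-0.009, -3.137, 0.004]
contact_force: [-2.6, -0.1, 1.6]
opening: 0.0257
t: 9.75
tool_pos: [0.4956, 0.3625, 0.0169]
tool_rot: [0.006, 2.409, -0.019]
contact_force: [0.2, 0.7, 0.7]
opening: 0.0257
t 9.75 pos [0.4956 0.3625 0.0169] rot [ 0.006  2.409 -0.019] F [0.2 0.7 0.7] open 0.026
shift [-0.0364  0.0038  0.0259] n>=0.7 yaw -179.9 turn tool z None
```

```bash
python3 -m jog '[0.3,-0.013,0.0013,0.0087,0,0,0, 0.3,-0.012,0.0013,0.0087,0,0,0, 0.3,-0.0115,0.0013,0.0087,0,0,0, 0.3,0,0,0,0,0,0]'
python3 -m jog '[0.3,0.031,0,-0.029,0,0,0, 0.3,0.031,0,-0.029,0,0,0, 0.3,-0.034,0,-0.037,0,0,0, 0.3,-0.034,0,-0.037,0,0,0, 0.3,0,0,0,0,10,0, 0.3,0,0,0,0,10,0, 0.3,0,0,0,0,10,0, 0.3,0,0,0,0,10,0, 0.3,0,0,0,0,2,0, 0.3,0,0,0,0,0,0]'
python3 -c "
from h import *
st();go(.350,.181,.125,180)"
```

```text
t: 10.25
tool_pos: [0.5439, 0.3663, 0.0243]
tool_rot: [0.012, 2.406, -0.016]
contact_force: [1.2, 0.2, 0.1]
opening: 0.0255
t: 11.5
tool_pos: [0.4584, 0.368, 0.1253]
tool_rot: [0.019, 3.138, -0.016]
contact_force: [-0.1, -0.8, 0.0]
opening: 0.0257
t 11.50 pos [0.4584 0.368  0.1253] rot [ 0.019  3.138 -0.016] F [-0.1 -0.8  0. ] open 0.026
shift [ 0.1061 -0.1883  0.0019] n>=3.5 yaw 179.3 turn tool z -0.7
```

```bash
python3 -m jog '[0.5,0.0265,-0.047,0,0,0,-0.7, 0.5,0.0265,-0.047,0,0,0,0, 0.5,0.0265,-0.047,0,0,0,0, 0.5,0.0265,-0.047,0,0,0,0, 0.5,0,0,0.035,0,0,0, 0.5,0,0,0.035,0,0,0, 0.5,0,0,0.035,0,0,0, 0.5,-0.015,0,0,0,0,0, 0.5,-0.015,0.0,0,0,0,0]'
python3 -c "
from h import *
st();go(.502,.213,.02,180)"
```

```text
t: 12.62
tool_pos: [0.3802, 0.1797, 0.021]
tool_rot: [-0.004, 3.14, -0.016]
contact_force: [0.2, 0.1, 0.5]
opening: 0.0431
t 12.62 pos [0.3802 0.1797 0.021 ] rot [-0.004  3.14  -0.016] F [0.2 0.1 0.5] open 0.043
shift [-0.1219  0.033   0.0009] n>=2.0 yaw -179.9 turn tool z 0.1
```

```bash
python3 -m jog '[0.5,-0.018,0.003,0,0,0,0, 0.5,-0.018,0.005,0,0,0,0, 0.5,-0.018,0.005,0,0,0,0, 0.5,-0.018,0.005,0,0,0,0, 0.5,-0.018,0.005,0,0,0,0, 0.5,-0.018,0.005,0,0,0,0, 0.5,-0.011,0.004,0,0,0,0, 0.5,-0.003,0.001,0,0,0,0]'
python3 -m jog '[0.5,0,0,0,0,-10,0, 0.5,0,0,0,0,-10,0, 0.5,0,0,0,0,-10,0, 0.5,0,0,0,0,-10,0, 0.5,0,0,0,0,-4,0, 0.5,0,0,0,0,0,0]'
python3 -c "
from h import *
st();go(.545,.213,.022)"
```

```text
t: 13.62
tool_pos: [0.5033, 0.2131, 0.0222]
tool_rot: [-0.003, 3.14, -0.015]
contact_force: [-1.5, -0.7, 0.5]
opening: 0.0427
t: 14.38
tool_pos: [0.5029, 0.2098, 0.0207]
tool_rot: [-0.001, 2.411, -0.024]
contact_force: [0.4, -0.6, -0.5]
opening: 0.0426
t 14.38 pos [0.5029 0.2098 0.0207] rot [-1.000e-03  2.411e+00 -2.400e-02] F [ 0.4 -0.6 -0.5] open 0.043
shift [-0.0323  0.0035  0.0271] n>=0.7 yaw -179.4 turn tool z None
```

```bash
python3 -m jog '[0.5,-0.0108,0.0012,0.009,0,0,0, 0.5,-0.0108,0.0012,0.009,0,0,0, 0.5,-0.0108,0.0012,0.009,0,0,0, 0.5,0,0,0,0,0,0]'
python3 -m jog '[0.5,0.04,0,-0.037,0,0,0, 0.5,0.04,0,-0.037,0,0,0, 0.5,0,0.04,0,0,0,0, 0.5,0.04,0.04,-0.037,0,0,0]'
python3 -c "
from h import *
st();p=shot('wrist');cv2.imwrite('pics/w5.png',p['image'])
X=[[.527,y,0] for y in(.167,.291,.415)];print(proj(p,X).round(0))"
```

```text
t: 14.88
tool_pos: [0.5475, 0.2126, 0.0224]
tool_rot: [0.003, 2.411, -0.025]
contact_force: [-1.0, 0.4, -2.8]
opening: 0.0426
t: 15.38
tool_pos: [0.3905, 0.2933, 0.0276]
tool_rot: [0.007, 2.404, -0.02]
contact_force: [1.0, 1.3, -0.2]
opening: 0.0428
t 15.38 pos [0.3905 0.2933 0.0276] rot [ 0.007  2.404 -0.02 ] F [ 1.   1.3 -0.2] open 0.043
[[112. 272.]
 [249. 273.]
 [388. 275.]]
```

View pics/w5.png

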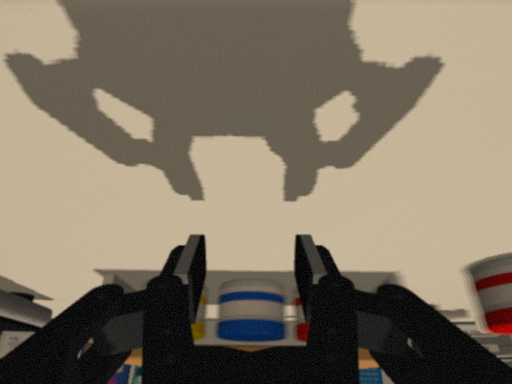

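```bash
python3 -m jog '[0.3,-0.027,0,-0.03,0,0,0, 0.3,-0.027,0,-0.03,0,0,0, 0.3,-0.027,0,-0.03,0,0,0, 0.3,0,0,0,0,10,0, 0.3,0,0,0,0,10,0, 0.3,0,0,0,0,10,0, 0.3,0,0,0,0,10,0, 0.3,0,0,0,0,2.3,0]'
python3 -m jog '[0.3,0,-0.05,-0.03,0,0,0, 0.3,0,-0.05,-0.03,0,0,0, 0.3,0,-0.05,-0.03,0,0,0, 0.3,0,-0.05,-0.03,0,0,0, 0.3,0,-0.05,-0.03,0,0,0, 0.3,0,-0.05,-0.03,0,0,0, 0.3,0,-0.05,-0.03,0,0,0, 0.3,0,-0.05,0,0,0,0, 0.3,0,-0.05,0,0,0,0, 0.3,0,0,0,0,0,0]'
python3 - <<'E'
from h import *
st();p=shot("wrist");cv2.imwrite("pics/w6.png",cv2.resize(p["image"],(800,600)))
for k in["hotplate","zone_small","pan_small","pan_wide","pan_small_mid","pan_wide_mid","knob_small_grip"]:
    try:
        for b in ctrl.boxes_of(k,p):
            if b["p"]>.2:print(k,round(b["p"],2),np.round(b["box"],0),back(p,b["box"][:2],.09).round(3))
    except Exception as e:print(k,e)
E
```

```text
t: 16.42
tool_pos: [0.3915, 0.2935, 0.147]
tool_rot: [-0.016, -3.137, 0.024]
contact_force: [0.6, 1.1, -0.4]
opening: 0.0259
t: 17.68
tool_pos: [0.3856, -0.1552, 0.3625]
tool_rot: [-0.02, -3.136, 0.027]
contact_force: [-0.2, 0.6, -0.0]
opening: 0.0255
t 17.68 pos [ 0.3856 -0.1552  0.3625] rot [-0.02  -3.136  0.027] F [-0.2  0.6 -0. ] open 0.026
hotplate 0.82 [244. 200. 317. 204.] [ 0.451 -0.17   0.09 ]
hotplate 0.59 [281. 135.  21.  17.] [ 0.364 -0.121  0.09 ]
zone_small 0.89 [244. 201. 315. 196.] [ 0.453 -0.17   0.09 ]
zone_small 0.69 [104. 205. 190. 105.] [ 0.458 -0.363  0.09 ]
pan_wide 0.6 [104. 205. 192. 101.] [ 0.458 -0.363  0.09 ]
pan_small_mid 0.79 [364. 222. 158.  91.] [ 0.485 -0.005  0.09 ]
pan_wide_mid 0.91 [105. 206. 191. 107.] [ 0.46  -0.361  0.09 ]
pan_wide_mid 0.58 [366. 222. 157.  92.] [ 0.484 -0.003  0.09 ]
knob_small_grip 0.94 [283. 132.  26.  24.] [ 0.36  -0.118  0.09 ]
knob_small_grip 0.36 [366. 222. 156.  93.] [ 0.484 -0.003  0.09 ]
```

View pics/w6.png

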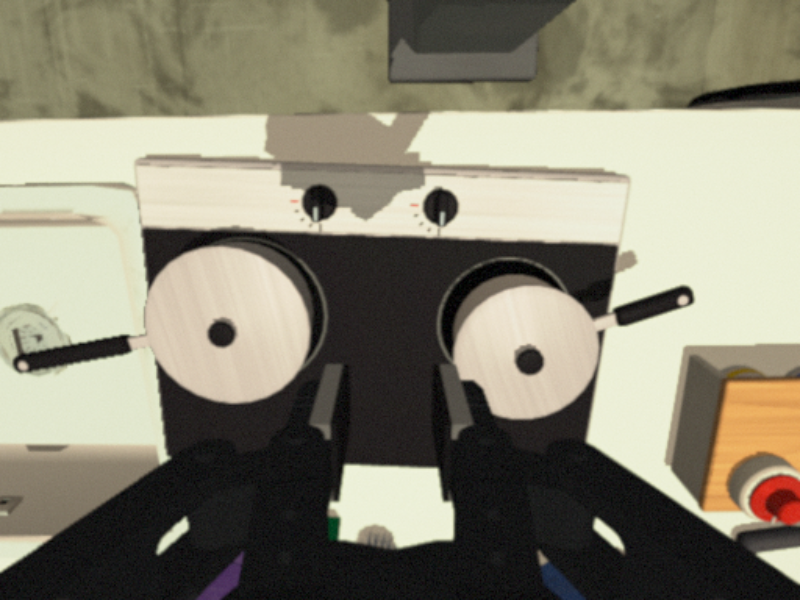

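```bash
python3 - <<'E'
from h import *
p=shot("wrist")
f=lambda u,v,z:back(p,(u*.64,v*.64),z)[:2]
L=f(628,178,.038);Rr=f(137,157,.038);print("front L,R",L,Rr,np.linalg.norm(L-Rr))
ya=np.arctan2(*( (L-Rr)[[1,0]]))-np.pi/2;print("yaw",np.degrees(ya))
ex=np.array([np.cos(ya),np.sin(ya)]);ey=np.array([-ex[1],ex[0]])
C=(L+Rr)/2+.16*ex;print("centre",C)
print("knobs img",f(440,207,.056),f(319,203,.056),"pred",C-.126*ex+.055*ey,C-.126*ex-.055*ey)
zs=C-.015*ex+.125*ey;zw=C-.015*ex-.125*ey;print("zones",zs,zw)
for n,k,kz,tip,gr in(("small",(529,360),.12,(686,297),(617,318)),("wide",(221,333),.114,(20,363),(130,343))):
    c=f(*k,kz);t=f(*tip,.09);g=f(*gr,.09);print(n,"centre",c,"tip",t,"len",np.linalg.norm(t-c),"ang",np.degrees(np.arctan2(*(t-c)[::-1])),"grip0",np.linalg.norm(g-c))
    h=np.array([[ex@(q-C),ey@(q-C)] for q in(c,t)]);print(" in hp",h.round(3))
E
```

```text
front L,R [0.3428096  0.05572997] [ 0.32269719 -0.38719713] 0.4433834897708158
yaw -2.5998978723523254
centre [ 0.4925887  -0.17299137]
knobs img [ 0.36646078 -0.11409531] [ 0.36269062 -0.22081506] pred [ 0.36921327 -0.11233247] [ 0.36422353 -0.22221925]
zones [ 0.48327429 -0.04743962] [ 0.47193399 -0.29718229]
small centre [ 0.48406557 -0.04278296] tip [0.43876546 0.09539351] len 0.14541263702130897 ang 108.15133972563636 grip0 0.08557848549426347
 in hp [[-0.014  0.13 ]
 [-0.066  0.266]]
wide centre [ 0.46317647 -0.2985704 ] tip [ 0.50266912 -0.49763807] len 0.20294729968950187 ang -78.77890055194113 grip0 0.0946629010417712
 in hp [[-0.024 -0.127]
 [ 0.025 -0.324]]
```

```bash
python3 - <<'E'
from h import *
o=ctrl.get_obs();print(np.degrees(o["q"]).round(1));st()
p=shot("wrist");im=p["image"]
X=[];cs=np.array([.463,-.2986])
for a in range(-70,50,10):X.append([cs[0]+.207*np.cos(np.radians(a)),cs[1]+.207*np.sin(np.radians(a)),.09])
print(proj(p,X).round(0).tolist())
for z in(0,.09):print(z,back(p,(330*.64,522*.64),z),back(p,(375*.64,530*.64),z),back(p,(232*.64,575*.64),z))
s=shot("side");u=proj(s,X)
v=s["image"].copy()
for q in u:cv2.circle(v,tuple(int(i) for i in q),1,(0,255,0),-1)
cv2.imwrite("pics/s7.png",cv2.resize(v[135:225,180:310],(780,540),interpolation=cv2.INTER_CUBIC))
E
```

```text
[ -31.1  -29.3  107.3   -1.   101.7 -121. ]
t 18.12 pos [ 0.3863 -0.1522  0.3633] rot [-0.009 -3.137  0.026] F [ 0.3  0.1 -0.9] open 0.026
[[21.0, 252.0], [35.0, 272.0], [52.0, 289.0], [72.0, 304.0], [93.0, 316.0], [115.0, 324.0], [137.0, 329.0], [160.0, 331.0], [183.0, 330.0], [205.0, 325.0], [226.0, 317.0], [245.0, 306.0]]
0 [ 0.75265766 -0.23412904  0.        ] [ 0.76388854 -0.17955382  0.        ] [ 0.83686589 -0.36276063  0.        ]
0.09 [ 0.67417457 -0.21914816  0.09      ] [ 0.68340931 -0.17427298  0.09      ] [ 0.74341589 -0.32491717  0.09      ]
```

View pics/s7.png

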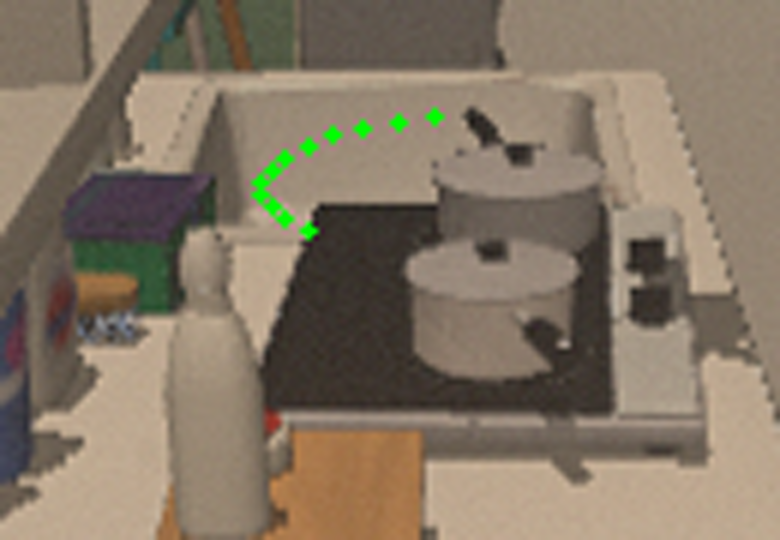

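```bash
python3 -m jog '[0.6,0,0.035,0.01,0,0,10, 0.6,0,0.035,0.01,0,0,10, 0.6,0,0.03,0.01,0,0,10, 0.6,0,0.03,0.01,0,0,10, 0.6,0,0,0.01,0,0,10, 0.6,0,0,0.01,0,0,10, 0.6,0,0,0.01,0,0,10, 0.6,0,0,0,0,0,1.2]'
python3 -c "
from h import *
st();go(.453,.052,.2,108.2)"
```

```text
t: 19.23
tool_pos: [0.4177, -0.0305, 0.2901]
tool_rot: [1.835, 2.545, -0.027]
contact_force: [-0.0, 0.2, 0.1]
opening: 0.0513
t 19.23 pos [ 0.4177 -0.0305  0.2901] rot [ 1.835  2.545 -0.027] F [-0.   0.2  0.1] open 0.051
shift [0.0682 0.0606 0.0885] n>=2.0 yaw 108.4 turn tool z 0.2
```

```bash
python3 -m jog '[0.6,0.023,0.02,0.03,0,0,0, 0.6,0.023,0.02,0.03,0,0,0, 0.6,0.022,0.02,0.028,0,0,0, 0.6,0,0,0,0,0,0]'
python3 - <<'E'
from h import *
st();p=shot("wrist");im=p["image"].copy()
X=[[.453,.052,.09],[.484,-.043,.12],[.438,.0953,.09]]
for q in proj(p,X):cv2.circle(im,tuple(int(i) for i in q),3,(0,255,0),-1)
cv2.imwrite("pics/w8.png",im);go(.453,.052,.07)
E
```

```text
t: 19.73
tool_pos: [0.452, 0.0525, 0.1992]
tool_rot: [1.831, 2.551, -0.03]
contact_force: [0.2, -0.6, 0.8]
opening: 0.0514
t 19.73 pos [0.452  0.0525 0.1992] rot [ 1.831  2.551 -0.03 ] F [ 0.2 -0.6  0.8] open 0.051
shift [0.0021 0.0018 0.1309] n>=2.1 yaw 108.6 turn tool z None
```

View pics/w8.png

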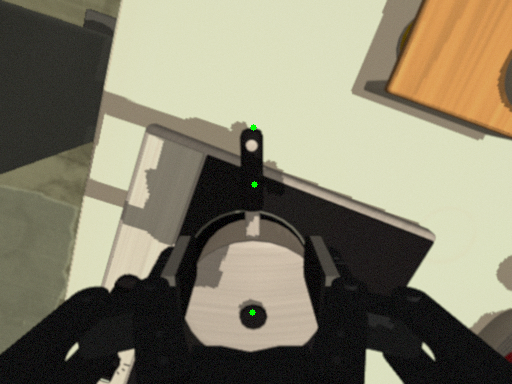

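```bash
python3 -m jog '[0.6,0,0.001,0.05,0,0,0, 0.6,0,0,0.05,0,0,0, 0.6,0,0,0.028,0,0,0, 0.6,0,0,0,0,0,0, 0.1,0,0,0,0,0,0, 0.1,0,0,0,0,0,0, 0.1,0,0,0,0,0,0, 0.1,0,0,0,0,0,0]' 30
```

```text
t: 20.78
tool_pos: [0.4553, 0.0494, 0.076]
tool_rot: [1.833, 2.54, -0.022]
contact_force: [-0.2, 0.2, 6.2]
opening: 0.0174
```

```bash
python3 -m jog '[0.1,0,0,-0.001,0,0,0, 0.1,0,0,0,0,0,0, 0.1,0,0,0,0,0,0]'; python3 -m jog '[0.1,0,0,-0.001,0,0,0, 0.1,0,0,0,0,0,0]'
```

```text
t: 21.15
tool_pos: [0.455, 0.0494, 0.0759]
tool_rot: [1.833, 2.54, -0.023]
contact_force: [1.9, -0.9, 5.8]
opening: 0.0174
t: 21.4
tool_pos: [0.4545, 0.0494, 0.0761]
tool_rot: [1.833, 2.541, -0.024]
contact_force: [4.4, -1.9, 3.6]
opening: 0.0169
```

```bash
python3 -m jog '[0.1,-0.0006,0.0101,0,0,0,6, 0.1,-0.0012,0.0150,0,0,0,9, 0.1,-0.0012,0.0151,0,0,0,9, 0.1,0,0,0,0,0,0]'; python3 -c "
from h import *
o=ctrl.get_obs();c=np.array([.484,-.043]);g=np.array(o['tool_pos'])[:2];print(np.linalg.norm(g-c),np.degrees(np.arctan2(*(g-c)[::-1])));go(.5,0,.07,0)"
```

```text
t: 21.9
tool_pos: [0.4916, 0.0551, 0.0753]
tool_rot: [2.329, 2.105, -0.028]
contact_force: [-5.8, 3.3, 11.6]
opening: 0.0171
0.09840039022781834 85.55499766136471
shift [-0.0539  0.0139  0.006 ] n>=0.9 yaw 84.2 turn tool z 84.2
```

```bash
python3 -m jog '[0.1,0,0,-0.002,0,0,0, 0.1,0,0,0,0,0,0, 0.1,0,0,0,0,0,0]'; python3 - <<'E'
from h import *
o=ctrl.get_obs();print(np.round(o["wrist_torque"],2),R.from_rotvec(o["tool_rot"]).as_matrix()[:,2].round(3))
p=shot("side");cv2.imwrite("pics/s9.png",cv2.resize(p["image"][130:230,220:350],(780,600),interpolation=cv2.INTER_CUBIC))
E
```

```text
t: 22.28
tool_pos: [0.4914, 0.0544, 0.0761]
tool_rot: [2.325, 2.106, -0.027]
contact_force: [-5.8, 2.3, 3.5]
opening: 0.0174
[ 0.28  0.85 -0.3 ] [-0.01  -0.015 -1.   ]
```

View pics/s9.png

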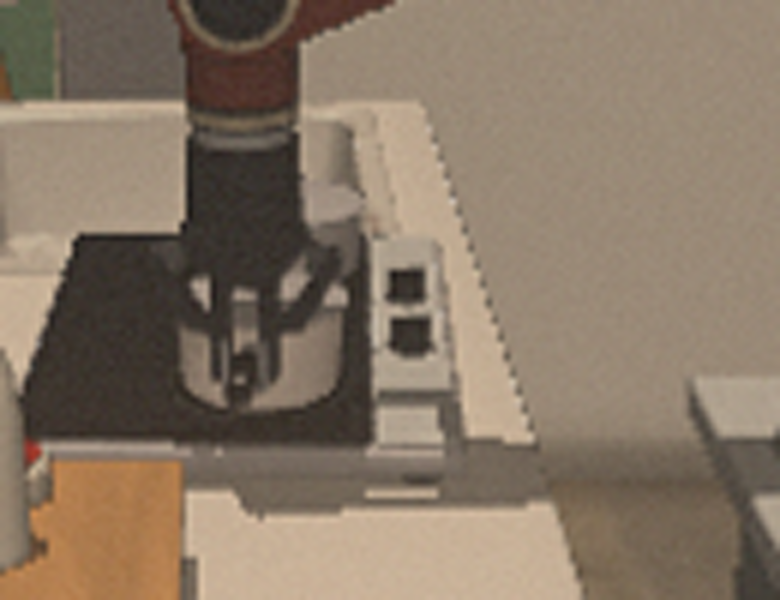

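```bash
python3 -m jog '[0.1,-0.0014,0.0165,-0.0003,0,0,9.7, 0.1,-0.0014,0.0165,-0.0003,0,0,9.7, 0.1,-0.0014,0.0165,-0.0003,0,0,9.7, 0.1,-0.0014,0.0165,-0.0003,0,0,9.7, 0.1,-0.0014,0.0165,-0.0003,0,0,9.7, 0.1,0,0,0,0,0,0]'; python3 -c "
from h import *
o=ctrl.get_obs();c=np.array([.484,-.043]);g=np.array(o['tool_pos'])[:2];print(np.linalg.norm(g-c),np.degrees(np.arctan2(*(g-c)[::-1])));a=np.radians(36);go(.484+.098*np.cos(a),-.043+.098*np.sin(a),.0755,36)
print(np.degrees(o['q']).round(0))"
```

```text
t: 23.08
tool_pos: [0.5625, 0.0136, 0.0774]
tool_rot: [2.977, 0.964, -0.018]
contact_force: [-0.1, 1.1, -2.9]
opening: 0.017
0.0967601550256812 35.82316874837852
shift [ 0.0013 -0.0003  0.0019] n>=0.0 yaw 35.9 turn tool z -0.1
[ -6.   3. 108.  -1.  69.  49.]
```

```bash
python3 -m jog '[0.1,-0.0014,0.0165,0.001,0,0,9.7, 0.1,-0.0014,0.0165,0,0,0,9.7, 0.1,-0.0014,0.0165,0,0,0,9.7, 0.1,-0.0014,0.0165,0,0,0,9.7, 0.1,-0.0014,0.0165,0,0,0,9.7, 0.1,-0.0014,0.0165,0,0,0,9.7, 0.1,0,0,0,0,0,0, 0.1,0,0,0,0,0,0]'; python3 -c "
from h import *
o=ctrl.get_obs();c=np.array([.484,-.043]);g=np.array(o['tool_pos'])[:2];print(np.linalg.norm(g-c),np.degrees(np.arctan2(*(g-c)[::-1])));a=np.radians(-22.6);go(.484+.098*np.cos(a),-.046+.098*np.sin(a),.0755,-22.6)
print(np.degrees(o['q']).round(0))"
```

```text
t: 24.08
tool_pos: [0.5736, -0.0802, 0.0789]
tool_rot: [3.066, -0.599, -0.005]
contact_force: [-1.7, 0.5, -1.7]
opening: 0.0173
0.09698848328825999 -22.532345567520323
shift [0.0021 0.0028 0.0035] n>=0.1 yaw -22.1 turn tool z 0.5
[-15.   5. 105.  -1.  70.  98.]
```

```bash
python3 -m jog '[0.1,0,0,0.0025,0,0,0, 0.1,0,0,0,0,0,0, 0.6,0,0,0,0,0,0, 0.6,0,0,0,0,0,0, 0.6,0,0,0,0,0,0, 0.6,0,0,-0.02,0,0,0, 0.6,0,0,-0.05,0,0,0, 0.6,-0.02,0.01,-0.05,0,0,0, 0.6,0,0.05,-0.02,0,0,0, 0.6,0,0.05,0,0,0,0]'
python3 -m jog '[0.6,0,0,0,0,0,9.5, 0.6,0,0,0,0,0,9.5, 0.6,0,0,0,0,0,9.5, 0.6,0,0,0,0,0,9.5, 0.6,0,0,0,0,0,9.5, 0.6,0,0,0,0,0,9.2, 0.6,0,0,0,0,0,0]'
python3 -c "
from h import *
st();go(.4865,-.4163,.2,-78.8)"
```

```text
t: 25.32
tool_pos: [0.5159, -0.1741, 0.2242]
tool_rot: [3.064, -0.602, 0.01]
contact_force: [0.6, -0.4, 0.2]
opening: 0.0513
t: 26.2
tool_pos: [0.515, -0.1728, 0.2204]
tool_rot: [2.413, -1.987, 0.013]
contact_force: [0.2, 0.3, 0.9]
opening: 0.0512
t 26.20 pos [ 0.515  -0.1728  0.2204] rot [ 2.413 -1.987  0.013] F [0.2 0.3 0.9] open 0.051
shift [0.2331 0.0746 0.0247] n>=3.9 yaw -78.9 turn tool z -0.1
```

```bash
python3 -m jog '[0.6,0.05,0.016,0,0,0,0, 0.6,0.05,0.016,0,0,0,0, 0.6,0.05,0.016,0.01,0,0,0, 0.6,0.05,0.016,0.01,0,0,0, 0.6,0.033,0.0105,0,0,0,0, 0.6,0,0,0,0,0,0]'
python3 - <<'E'
from h import *
st();p=shot("wrist");im=p["image"].copy()
c=np.array([.463,-.2986]);a=np.radians(-78.8);d=np.array([np.cos(a),np.sin(a)])
X=[[*(c+.12*d),.09],[*c,.114],[*(c+.205*d),.09]];print(proj(p,X).round(0).tolist())
for q in proj(p,X):cv2.circle(im,tuple(int(i) for i in q),3,(0,255,0),-1)
cv2.imwrite("pics/w10.png",im);go(*(c+.12*d),.071,-78.8)
E
```

```text
t: 26.95
tool_pos: [0.4851, -0.4181, 0.2035]
tool_rot: [2.41, -1.99, 0.011]
contact_force: [-0.2, 0.7, -0.6]
opening: 0.0512
t 26.95 pos [ 0.4851 -0.4181  0.2035] rot [ 2.41  -1.99   0.011] F [-0.2  0.7 -0.6] open 0.051
[[245.0, 189.0], [246.0, 330.0], [245.0, 80.0]]
shift [-0.0022 -0.0018  0.1325] n>=2.1 yaw -79.0 turn tool z -0.2
```

View pics/w10.png

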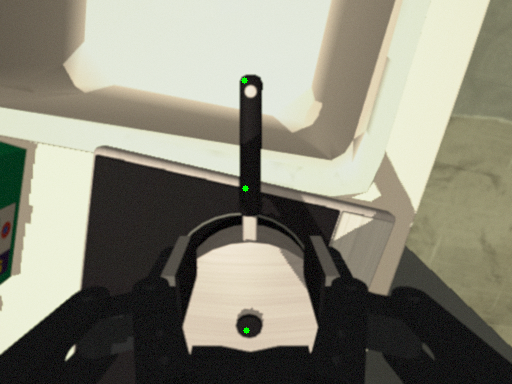

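```bash
python3 -m jog '[0.6,-0.002,0.002,0.05,0,0,0, 0.6,0,0,0.05,0,0,0, 0.6,0,0,0.028,0,0,0, 0.6,0,0,0,0,0,0, 0.1,0,0,0,0,0,0, 0.1,0,0,0,0,0,0, 0.1,0,0,0,0,0,0, 0.1,0,0,0,0,0,0]' 30
python3 -c "
from h import *
st();o=ctrl.get_obs();c=np.array([.4605,-.299]);g=np.array(o['tool_pos'])[:2];print(np.linalg.norm(g-c),np.degrees(np.arctan2(*(g-c)[::-1])));go(.5,0,.07,0)"
```

```text
t: 28.0
tool_pos: [0.4842, -0.4174, 0.0778]
tool_rot: [2.411, -1.989, 0.017]
contact_force: [1.3, 2.4, 6.4]
opening: 0.0173
t 28.00 pos [ 0.4842 -0.4174  0.0778] rot [ 2.411 -1.989  0.017] F [1.3 2.4 6.4] open 0.017
0.12076432509758385 -78.66787980839176
shift [-4.069e-01 -9.480e-02 -2.000e-04] n>=6.7 yaw -79.0 turn tool z -79.0
```

```bash
python3 -m jog '[0.1,0,0,-0.0015,0,0,0, 0.1,-0.0005,-0.0105,0,0,0,-5, 0.1,-0.0018,-0.0205,0,0,0,-9.8, 0.1,-0.0018,-0.0205,0,0,0,-9.8, 0.1,-0.0018,-0.0205,0,0,0,-9.8, 0.1,-0.0018,-0.0205,0,0,0,-9.8, 0.1,-0.0018,-0.0205,0,0,0,-9.8, 0.1,0,0,0,0,0,0]'
python3 -c "
from h import *
st();o=ctrl.get_obs();c=np.array([.4605,-.299]);g=np.array(o['tool_pos'])[:2];print(np.linalg.norm(g-c),np.degrees(np.arctan2(*(g-c)[::-1])));go(.5,0,.076,39.4)"
```

```text
t: 29.0
tool_pos: [0.5716, -0.3501, 0.0777]
tool_rot: [3.047, -0.673, 0.008]
contact_force: [3.7, -3.1, 5.6]
opening: 0.0173
t 29.00 pos [ 0.5716 -0.3501  0.0777] rot [ 3.047 -0.673  0.008] F [ 3.7 -3.1  5.6] open 0.017
0.12227663981799226 -24.702944386976633
shift [-0.2123 -0.2874 -0.0058] n>=5.7 yaw -24.9 turn tool z -64.3
```

```bash
python3 -m jog '[0.1,-0.0016,-0.0193,-0.0003,0,0,-9.2, 0.1,-0.0016,-0.0193,0,0,0,-9.2, 0.1,-0.0016,-0.0193,0,0,0,-9.2, 0.1,-0.0016,-0.0193,0,0,0,-9.2, 0.1,-0.0016,-0.0193,0,0,0,-9.2, 0.1,-0.0016,-0.0193,0,0,0,-9.2, 0.1,-0.0016,-0.0193,0,0,0,-9.2, 0.1,0,0,0,0,0,0]'
python3 -c "
from h import *
st();o=ctrl.get_obs();c=np.array([.4605,-.299]);g=np.array(o['tool_pos'])[:2];print(np.linalg.norm(g-c),np.degrees(np.arctan2(*(g-c)[::-1])))
a=np.radians(39.4);go(.470+.121*np.cos(a),-.298+.121*np.sin(a),o['tool_pos'][2],39.4)"
```

```text
t: 30.0
tool_pos: [0.5551, -0.2224, 0.0765]
tool_rot: [2.938, 1.054, -0.007]
contact_force: [5.4, -2.2, 6.3]
opening: 0.017
t 30.00 pos [ 0.5551 -0.2224  0.0765] rot [ 2.938  1.054 -0.007] F [ 5.4 -2.2  6.3] open 0.017
0.12178493622569572 39.00258185052231
shift [ 0.0072  0.0044 -0.    ] n>=0.1 yaw 39.5 turn tool z 0.1
```

```bash
python3 -m jog '[0.1,0.0035,0.0023,0,0,0,0, 0.1,0.0035,0.0022,0,0,0,0, 0.1,0,0,0,0,0,0, 0.6,0,0,0,0,0,0, 0.6,0,0,0,0,0,0, 0.6,0,0,-0.02,0,0,0, 0.6,0,0,-0.06,0,0,0, 0.6,0,0,-0.06,0,0,0, 0.6,-0.05,0,-0.03,0,0,0, 0.6,-0.06,0,-0.01,0,0,0]'
python3 -m jog '[0.3,-0.04,0,-0.03,0,0,-10, 0.3,0,0,-0.03,0,0,-10, 0.3,0,0,-0.03,0,0,-10, 0.3,0,0,0,0,0,-10, 0.3,0,0,0,0,0,-10, 0.3,0,0,0,0,0,-10, 0.3,0,0,0,0,0,-10, 0.3,0,0,0,0,0,-10, 0.3,0,0,0,0,0,-10, 0.3,0,0,0,0,0,-10]'
python3 -m jog '[0.3,0,0,0,0,0,-10, 0.3,0,0,0,0,0,-10, 0.3,0,0,0,0,0,-10, 0.3,0,0,0,0,0,-8]'
python3 -c "
from h import *
st();go(.40,-.17,.40,177.4)"
```

```text
t: 31.25
tool_pos: [0.4774, -0.288, 0.2601]
tool_rot: [2.938, 1.055, -0.01]
contact_force: [0.7, 0.0, -0.0]
opening: 0.0512
t: 32.5
tool_pos: [0.4461, -0.3107, 0.3469]
tool_rot: [1.081, 2.947, -0.028]
contact_force: [0.0, -0.2, -0.4]
opening: 0.0256
t: 33.0
tool_pos: [0.4461, -0.3107, 0.3469]
tool_rot: [-0.065, -3.137, 0.027]
contact_force: [0.0, -0.6, 0.1]
opening: 0.0255
t 33.00 pos [ 0.4461 -0.3107  0.3469] rot [-0.065 -3.137  0.027] F [ 0.  -0.6  0.1] open 0.026
shift [ 0.052   0.1378 -0.0554] n>=2.5 yaw 177.6 turn tool z 0.2
```

```bash
python3 -m jog '[0,0.027,0.046,-0.025,0,0,0, 0,0.027,0.046,-0.025,0,0,0, 0,0.027,0.046,-0.025,0,0,0, 0,0,0,0,0,0,0]'
python3 - <<'E'
from h import *
st();p=shot("wrist");cv2.imwrite("pics/w11.png",cv2.resize(p["image"],(800,600)))
for b in ctrl.boxes_of("knob_small_grip",p):
    if b["p"]>.3:print(np.round(b["box"],0),back(p,b["box"][:2],.06).round(4))
E
```

```text
t: 33.5
tool_pos: [0.3714, -0.1662, 0.4238]
tool_rot: [0.068, 3.137, -0.034]
contact_force: [0.5, -0.5, 0.6]
opening: 0.0001
t 33.50 pos [ 0.3714 -0.1662  0.4238] rot [ 0.068  3.137 -0.034] F [ 0.5 -0.5  0.6] open 0.000
[287. 132.  22.  24.] [ 0.3624 -0.1172  0.06  ]
```

View pics/w11.png

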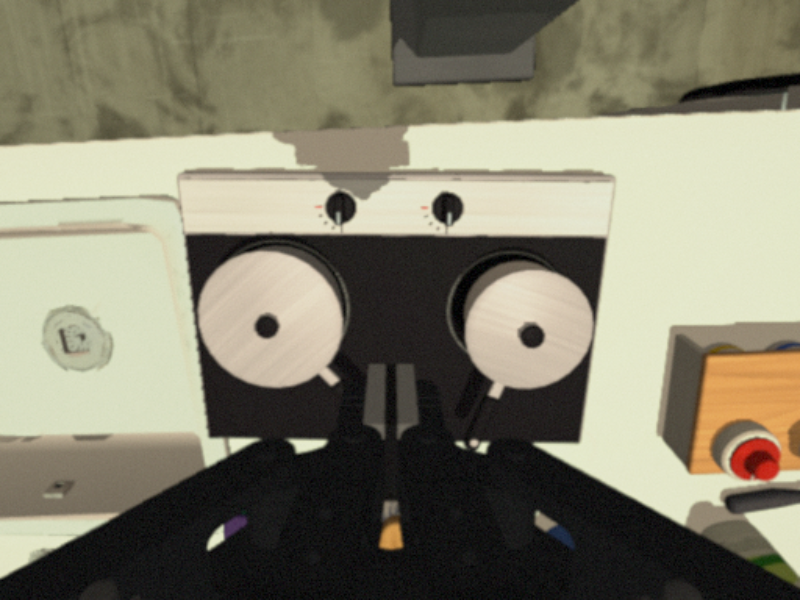

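```bash
python3 - <<'E'
from h import *
p=shot("wrist")
f=lambda u,v,z:back(p,(u*.64,v*.64),z)[:2]
cor=[f(613,178,.038),f(180,178,.038),f(580,440,.038),f(209,437,.038)];print(np.round(cor,4))
C=np.mean(cor,0);L=cor[0]-cor[1];L2=cor[2]-cor[3];print("w",np.linalg.norm(L),np.linalg.norm(L2),"d",np.linalg.norm(cor[0]-cor[2]))
e=(L/np.linalg.norm(L)+L2/np.linalg.norm(L2));ey=e/np.linalg.norm(e);ex=np.array([ey[1],-ey[0]])
print("C",C,"yaw",np.degrees(np.arctan2(ex[1],ex[0])))
for n,u,v,z in(("kn s",447,208,.056),("kn w",340,207,.056),("small c",532,335,.12),("small tip",472,444,.09),("small base",500,386,.09),("wide c",267,326,.114),("wide base",332,377,.09)):
    q=f(u,v,z);print(n,q.round(4),"hp",(ex@(q-C)).round(4),(ey@(q-C)).round(4))
E
```

```text
[[ 0.3418  0.05  ]
 [ 0.323  -0.389 ]
 [ 0.6437  0.0364]
 [ 0.6255 -0.4044]]
w 0.4393258475640841 0.44115006936422513 d 0.3022164671207441
C [ 0.48349963 -0.17673181] yaw -2.4041237989756383
kn s [ 0.3628 -0.1188] hp -0.123 0.0528
kn w [ 0.3574 -0.2249] hp -0.124 -0.0534
small c [ 0.4752 -0.0467] hp -0.0137 0.1296
small tip [ 0.6101 -0.0979] hp 0.1232 0.0841
small base [ 0.5424 -0.0695] hp 0.0544 0.1096
wide c [ 0.4593 -0.2953] hp -0.0192 -0.1195
wide base [ 0.5262 -0.2417] hp 0.0454 -0.0631
```

```bash
cat >> h.py <<'E'
def tins(p):
    hsv=cv2.cvtColor(p["image"],cv2.COLOR_BGR2HSV)
    for n,a,b in(('blue',100,128),('yel',20,36),('red',0,6)):
        m=((hsv[...,0]>=a)&(hsv[...,0]<=b)&(hsv[...,1]>140)&(hsv[...,2]>40)).astype(np.uint8)
        c,l,s,ce=cv2.connectedComponentsWithStats(m)
        for i in range(1,c):
            if s[i,4]>15:
                x,y,w,h,A=s[i];print(n,s[i],"nearest",back(p,(x+w/2,y),.048).round(3),"far",back(p,(x+w/2,y+h),.048).round(3))
E
python3 -m jog '[0,0,0.055,0,0,0,0, 0,0,0.055,0,0,0,0, 0,0,0.055,0,0,0,0, 0,0,0.055,0,0,0,0, 0,0,0.055,0,0,0,0, 0,0,0.055,0,0,0,0, 0,0,0.055,0,0,0,0, 0,0,0.055,0,0,0,0, 0,0,0,0,0,0,0]'
python3 -c "
from h import *
st();p=shot('wrist');cv2.imwrite('pics/w12.png',cv2.resize(p['image'],(800,600)));tins(p)
s=shot('side');cv2.imwrite('pics/s12.png',s['image'])"
```

```text
t: 34.78
tool_pos: [0.3923, 0.2736, 0.408]
tool_rot: [-0.066, -3.131, 0.03]
contact_force: [0.4, -1.0, -0.1]
opening: -0.0
t 34.77 pos [0.3923 0.2736 0.408 ] rot [-0.066 -3.131  0.03 ] F [ 0.4 -1.  -0.1] open -0.000
blue [353 340  14   9  50] nearest [0.77  0.457 0.048] far [0.791 0.459 0.048]
yel [214 225  20   4  34] nearest [0.529 0.217 0.048] far [0.536 0.216 0.048]
red [ 441   96   47   44 1605] nearest [0.334 0.588 0.048] far [0.4   0.597 0.048]
red [435  99  10  13  23] nearest [0.337 0.552 0.048] far [0.356 0.554 0.048]
red [ 371  115   46   43 1496] nearest [0.359 0.485 0.048] far [0.425 0.49  0.048]
red [433 121   8  13  23] nearest [0.37  0.551 0.048] far [0.389 0.553 0.048]
red [371 181  20  21  46] nearest [0.461 0.473 0.048] far [0.497 0.476 0.048]
red [ 376  185   43   39 1283] nearest [0.469 0.5   0.048] far [0.537 0.506 0.048]
```

View pics/w12.png

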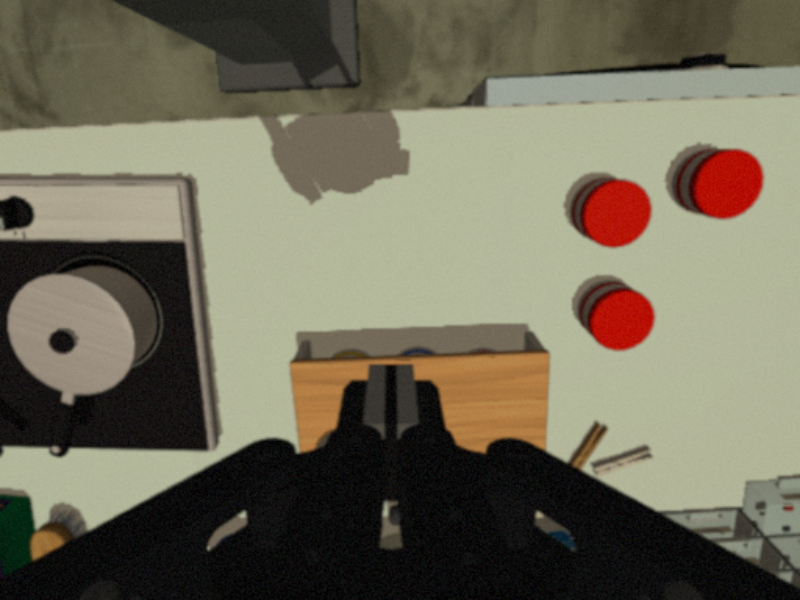

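```bash
python3 - <<'E'
from h import *
p=shot("wrist");im=p["image"]
c=im[200:245,180:360];c=np.clip(c.astype(float)*1.8,0,255).astype(np.uint8)
cv2.imwrite("pics/c13.png",cv2.resize(c,(800,200),interpolation=cv2.INTER_CUBIC))
K=cam(p)
for col in(215,267,320):
    print(col,[ (r,back(p,(col,r),.07)[0].round(4),back(p,(col,r),.048)[0].round(4)) for r in(222,223,224,225,226,228,230,231,232)])
print(proj(p,[[.527,.167,0],[.527,.415,0],[.527,.167,.07],[.527,.415,.07],[.527,.29,.048]]).round(1))
E
```

```text
215 [(222, np.float64(0.5156), np.float64(0.5246)), (223, np.float64(0.5173), np.float64(0.5264)), (224, np.float64(0.519), np.float64(0.5282)), (225, np.float64(0.5208), np.float64(0.53)), (226, np.float64(0.5225), np.float64(0.5318)), (228, np.float64(0.526), np.float64(0.5355)), (230, np.float64(0.5295), np.float64(0.5391)), (231, np.float64(0.5312), np.float64(0.541)), (232, np.float64(0.533), np.float64(0.5428))]
267 [(222, np.float64(0.5186), np.float64(0.5277)), (223, np.float64(0.5203), np.float64(0.5295)), (224, np.float64(0.522), np.float64(0.5314)), (225, np.float64(0.5238), np.float64(0.5332)), (226, np.float64(0.5255), np.float64(0.535)), (228, np.float64(0.529), np.float64(0.5386)), (230, np.float64(0.5325), np.float64(0.5423)), (231, np.float64(0.5342), np.float64(0.5441)), (232, np.float64(0.536), np.float64(0.5459))]
320 [(222, np.float64(0.5217), np.float64(0.531)), (223, np.float64(0.5234), np.float64(0.5328)), (224, np.float64(0.5252), np.float64(0.5346)), (225, np.float64(0.5269), np.float64(0.5364)), (226, np.float64(0.5286), np.float64(0.5382)), (228, np.float64(0.5321), np.float64(0.5419)), (230, np.float64(0.5356), np.float64(0.5455)), (231, np.float64(0.5374), np.float64(0.5474)), (232, np.float64(0.5391), np.float64(0.5492))]
[[200.9 213.7]
 [337.6 208.9]
 [193.8 229.3]
 [348.1 224.1]
 [269.3 221.5]]
```

View pics/c13.png

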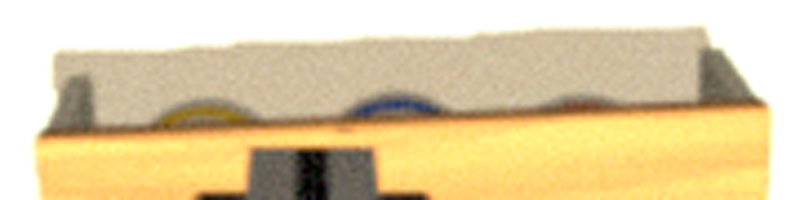

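```bash
python3 -c "
from h import *
go(.375,-.116,.20,177.5)"
```

```text
shift [-0.0019 -0.3831  0.2169] n>=7.0 yaw 177.3 turn tool z -0.2
```

```bash
python3 -m jog '[0.5,0,-0.048,0.01,0,0,0, 0.5,0,-0.048,0.01,0,0,0, 0.5,0,-0.048,0.03,0,0,0, 0.5,0,-0.048,0.03,0,0,0, 0.5,0,-0.048,0.03,0,0,0, 0.5,0,-0.048,0.03,0,0,0, 0.5,0,-0.048,0.035,0,0,0, 0.5,0,-0.047,0.035,0,0,0, 0.5,0,0,0,0,0,0, 0.5,0,0,0,0,0,0]'
cat >> h.py <<'E'
def knobs(p):
    g=cv2.cvtColor(p["image"],cv2.COLOR_BGR2GRAY);m=(g<60).astype(np.uint8)
    c,l,s,ce=cv2.connectedComponentsWithStats(m)
    for i in range(1,c):
        x,y,w,h,A=s[i]
        if 150<A<6000 and y<300 and .5<w/h<2:print("dark",s[i],back(p,(x+w/2,y+h/2),.047).round(4),"w",np.linalg.norm(back(p,(x,y+h/2),.047)-back(p,(x+w,y+h/2),.047)).round(4),"cent",back(p,ce[i],.056).round(4))
    for b in ctrl.boxes_of("knob_small_grip",p):
        if b["p"]>.3:print("net",np.round(b["box"],0),back(p,b["box"][:2],.055).round(4))
E
python3 -c "
from h import *
st();p=shot('wrist');cv2.imwrite('pics/w14.png',p['image']);knobs(p)"
```

```text
t: 36.17
tool_pos: [0.3733, -0.1154, 0.208]
tool_rot: [-0.076, -3.137, 0.026]
contact_force: [1.1, -0.4, 0.5]
opening: 0.0427
t 36.17 pos [ 0.3733 -0.1154  0.208 ] rot [-0.076 -3.137  0.026] F [ 1.1 -0.4  0.5] open 0.043
dark [231   0  39  52 771] [ 0.2452 -0.1121  0.047 ] w 0.0333 cent [ 0.2397 -0.1153  0.056 ]
dark [124 149  32  35 757] [ 0.3633 -0.2247  0.047 ] w 0.0313 cent [ 0.359  -0.2209  0.056 ]
dark [236 149  32  35 772] [ 0.368  -0.1164  0.047 ] w 0.0307 cent [ 0.3634 -0.1164  0.056 ]
dark [ 37 289  26  23 455] [ 0.5114 -0.3494  0.047 ] w 0.03 cent [ 0.5042 -0.3423  0.056 ]
net [254. 167.  36.  40.] [ 0.3665 -0.1147  0.055 ]
```

```bash
python3 -m jog '[0.4,0.003,0,0.05,0,0,0, 0.4,0.003,0,0.05,0,0,0, 0.4,0,0,0.04,0,0,0, 0.4,0,0,0.014,0,0,0, 0.4,0,0,0,0,0,0, 0.4,0,0,0,0,0,0]'; python3 -c "
from h import *
go(.3665,-.1155,.052,177.5)"
```

```text
t: 37.02
tool_pos: [0.3685, -0.1176, 0.0557]
tool_rot: [-0.071, -3.14, 0.029]
contact_force: [-0.1, 0.3, 0.2]
opening: 0.0343
shift [0.0021 0.002  0.0037] n>=0.1 yaw 177.4 turn tool z -0.1
```

```bash
python3 -m jog '[0.4,0.002,0.002,0.003,0,0,0, 0,0,0,0,0,0,0, 0,0,0,0,0,0,0, 0,0,0,0,0,0,0, 0,0,0,0,0,0,0]' 30; python3 -c "
from h import *
st();o=ctrl.get_obs();print(np.round(o['wrist_torque'],2));p=shot('wrist');cv2.imwrite('pics/w15.png',p['image'])"
```

```text
t: 37.65
tool_pos: [0.3651, -0.1157, 0.0511]
tool_rot: [-0.072, -3.136, 0.029]
contact_force: [-2.6, -4.5, 4.0]
opening: 0.009
t 37.65 pos [ 0.3651 -0.1157  0.0511] rot [-0.072 -3.136  0.029] F [-2.6 -4.5  4. ] open 0.009
[-0.65  0.42 -0.04]
```

```bash
python3 -m jog '[0,0,0,0,0,0,9, 0,0,0,0,0,0,9, 0,0,0,0,0,0,9, 0,0,0,0,0,0,9, 0,0,0,0,0,0,9, 0,0,0,0,0,0,9, 0,0,0,0,0,0,9, 0,0,0,0,0,0,9, 0,0,0,0,0,0,9, 0,0,0,0,0,0,9]'; python3 -m jog '[0,0,0,0,0,0,0]'; python3 -c "
from h import *
go(.3665,-.1155,.052,87.4);print(ctrl.get_obs()['wrist_torque'])"
```

```text
t: 38.95
tool_pos: [0.3679, -0.1131, 0.0511]
tool_rot: [2.271, 2.155, -0.008]
contact_force: [11.9, 6.0, -3.0]
opening: 0.0091
t: 39.08
tool_pos: [0.3679, -0.1131, 0.0511]
tool_rot: [2.267, 2.16, -0.008]
contact_force: [10.6, 6.0, -1.9]
opening: 0.009
shift [-0.0025 -0.0013 -0.0009] n>=0.0 yaw 87.2 turn tool z -0.2
[ 1.31169338 -1.73346291 -0.02494101]
```

```bash
python3 -m jog '[0.4,0,0,0,0,0,0, 0.4,0,0,0,0,0,0, 0.4,0,0,0,0,0,0, 0.4,0,0,-0.02,0,0,0, 0.4,0,0,-0.05,0,0,0, 0.4,0,0,-0.05,0,0,0, 0.4,0,0,-0.03,0,0,0]'
python3 -m jog '[0.4,0,0,0,0,0,-10, 0.4,0,0,0,0,0,-10, 0.4,0,0,0,0,0,-10, 0.4,0,0,0,0,0,-10, 0.4,0,0,0,0,0,-10, 0.4,0,0,0,0,0,-10, 0.4,0,0,0,0,0,-10, 0.4,0,0,0,0,0,-10, 0.4,0,0,0,0,0,-10, 0.4,0,-0.05,0,0,0,0]'
python3 -m jog '[0.4,0,-0.05,0,0,0,0, 0.4,0,0,0,0,0,0, 0.4,0,0,0,0,0,0]'
python3 -c "
from h import *
st();p=shot('wrist');cv2.imwrite('pics/w16.png',p['image']);knobs(p);go(.3625,-.2235,.052,177.5)"
```

```text
t: 39.95
tool_pos: [0.3662, -0.1128, 0.2033]
tool_rot: [2.264, 2.161, -0.022]
contact_force: [0.7, -0.1, 0.0]
opening: 0.0341
t: 41.2
tool_pos: [0.3636, -0.1612, 0.201]
tool_rot: [-0.062, -3.137, 0.025]
contact_force: [1.0, -0.6, 0.7]
opening: 0.0342
t: 41.58
tool_pos: [0.3607, -0.2121, 0.2017]
tool_rot: [-0.073, -3.135, 0.024]
contact_force: [0.0, -0.1, 0.1]
opening: 0.0341
t 41.58 pos [ 0.3607 -0.2121  0.2017] rot [-0.073 -3.135  0.024] F [ 0.  -0.1  0.1] open 0.034
dark [261   0  43  32 613] [ 0.2271 -0.182   0.047 ] w 0.0356 cent [ 0.2253 -0.1855  0.056 ]
dark [489  55  23  12 170] [0.2697 0.0044 0.047 ] w 0.0199 cent [ 0.2702 -0.0009  0.056 ]
dark [223 158  32  37 794] [ 0.3629 -0.2255  0.047 ] w 0.0304 cent [ 0.3577 -0.2255  0.056 ]
dark [337 159  39  32 803] [ 0.366  -0.1147  0.047 ] w 0.0367 cent [ 0.3626 -0.1193  0.056 ]
net [356. 173.  43.  36.] [ 0.3621 -0.1173  0.055 ]
shift [-0.0028 -0.0095  0.1499] n>=2.4 yaw 177.4 turn tool z -0.1
```

```bash
python3 -m jog '[0.4,-0.001,-0.006,0.05,0,0,0, 0.4,0,-0.006,0.05,0,0,0, 0.4,0,0,0.035,0,0,0, 0.4,0,0,0.013,0,0,0, 0.4,0,0,0,0,0,0, 0.4,0,0,0,0,0,0]'; python3 -c "
from h import *
st();go(.362,-.225,.052,177.5)"
```

```text
t: 42.42
tool_pos: [0.3619, -0.2275, 0.0562]
tool_rot: [-0.071, -3.139, 0.03]
contact_force: [0.9, 0.7, 0.7]
opening: 0.0342
t 42.42 pos [ 0.3619 -0.2275  0.0562] rot [-0.071 -3.139  0.03 ] F [0.9 0.7 0.7] open 0.034
shift [0.0001 0.0026 0.0042] n>=0.1 yaw 177.4 turn tool z -0.1
```

```bash
python3 -m jog '[0.4,0,0.002,0.0035,0,0,0, 0,0,0,0,0,0,0, 0,0,0,0,0,0,0, 0,0,0,0,0,0,0, 0,0,0,0,0,0,0]' 30 && python3 -m jog '[0,0,0,0,0,0,9, 0,0,0,0,0,0,9, 0,0,0,0,0,0,9, 0,0,0,0,0,0,9, 0,0,0,0,0,0,9, 0,0,0,0,0,0,9, 0,0,0,0,0,0,9, 0,0,0,0,0,0,9, 0,0,0,0,0,0,9, 0,0,0,0,0,0,9]'; python3 -m jog '[0,0,0,0,0,0,0]'; python3 -c "
from h import *
go(.362,-.225,.052,87.4)"
```

```text
t: 43.05
tool_pos: [0.361, -0.2257, 0.0514]
tool_rot: [-0.072, -3.136, 0.029]
contact_force: [-2.1, -3.7, 3.0]
opening: 0.0088
t: 44.3
tool_pos: [0.3628, -0.224, 0.0514]
tool_rot: [2.271, 2.156, -0.015]
contact_force: [6.4, 2.6, 0.9]
opening: 0.0089
t: 44.42
tool_pos: [0.3627, -0.224, 0.0514]
tool_rot: [2.267, 2.16, -0.015]
contact_force: [6.1, 2.6, 2.1]
opening: 0.009
shift [-0.0011 -0.0007 -0.0006] n>=0.0 yaw 87.3 turn tool z -0.1
```

```bash
python3 -m jog '[0.4,0,0,0,0,0,0, 0.4,0,0,0,0,0,0, 0.4,0,0,0,0,0,0, 0.4,0,0,-0.02,0,0,0, 0.4,0,0,-0.06,0,0,0, 0.4,0,0,-0.06,0,0,0, 0.4,0,0,-0.06,0,0,0, 0,0,0,-0.06,0,0,-10, 0,0,0,-0.06,0,0,-10, 0,0,0,-0.05,0,0,-10]'
python3 -m jog '[0,0,0,0,0,0,-10, 0,0,0,0,0,0,-10, 0,0,0,0,0,0,-10, 0,0,0,0,0,0,-10, 0,0,0,0,0,0,-10, 0,0,0,0,0,0,-10, 0,0,0.05,0,0,0,0, 0,0,0.05,0,0,0,0, 0,0,0.05,0,0,0,0, 0,0,0.05,0,0,0,0]'
python3 -m jog '[0,0,0.02,0,0,0,0, 0,0,0,0,0,0,0]'
python3 -c "
from h import *
st();p=shot('wrist');cv2.imwrite('pics/w17.png',cv2.resize(p['image'],(800,600)));tins(p)
print(proj(p,[[.527,.167,0],[.527,.415,0],[.527,.167,.07],[.527,.415,.07]]).round(1))"
```

```text
t: 45.68
tool_pos: [0.3625, -0.2187, 0.4233]
tool_rot: [1.622, 2.683, -0.027]
contact_force: [0.6, 0.7, -0.4]
opening: -0.0002
t: 46.92
tool_pos: [0.3715, -0.0176, 0.4171]
tool_rot: [-0.073, -3.136, 0.026]
contact_force: [0.9, -0.3, -0.1]
opening: -0.0
t: 47.18
tool_pos: [0.3726, 0.0019, 0.4169]
tool_rot: [-0.067, -3.136, 0.026]
contact_force: [-0.3, -0.7, -0.5]
opening: 0.0004
t 47.17 pos [0.3726 0.0019 0.4169] rot [-0.067 -3.136  0.026] F [-0.3 -0.7 -0.5] open 0.000
blue [482 339  30  25 409] nearest [0.771 0.453 0.048] far [0.832 0.465 0.048]
blue [500 366  12  11  60] nearest [0.838 0.484 0.048] far [0.866 0.49  0.048]
yel [362 227  20   5  38] nearest [0.528 0.197 0.048] far [0.537 0.197 0.048]
red [368 288  31  25 493] nearest [0.648 0.226 0.048] far [0.702 0.23  0.048]
red [422 289  15  22  85] nearest [0.654 0.309 0.048] far [0.701 0.315 0.048]
[[347.  216.8]
 [482.2 212.2]
 [358.4 232.7]
 [510.4 227.5]]
```

View pics/w17.png

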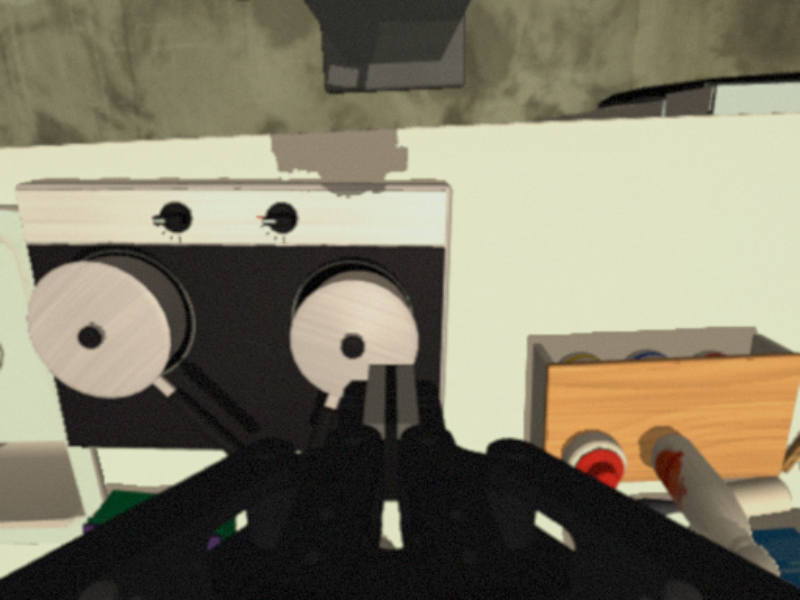

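```bash
python3 -c "
from h import *
print(ctrl.finish_job());st()"
```

```text
the job is handed in; nothing more can be done
None
the job is handed in; nothing more can be done
```

I handed the job in at about 47 s of the 210 s. My last checks showed everything in place, but no verdict was reported.

**What I did**
- I pushed the blue, red and yellow tins under the low shelf. Of the four red ones, I took the one farthest to the robot's right and left the other three alone.
- I gripped both pan handles and swung them over the glass, the small pan's by about 131° and the wide pan's by about 118°.
- I then turned each knob 90° clockwise, the left one first.

**Last checks**
- **Tins:** all three stand with their near edges about 12–19 mm behind the shelf's front edge. The last picture, taken after both knobs were turned, still showed them there, and the timer and bottle looked undisturbed.
- **Pans:** both are upright on their rings. The small pan's centre is about 5–9 mm to the left of its zone's centre, roughly where it started.
- **Handles:** both tips are about 2 cm or more inside the back edge of the hotplate, with about 5 cm of air between the two handles. The wide pan's tip was hidden by the gripper in the last picture, so its position comes from where I gripped it.
- **Knobs:** both pointers are on their red marks.

**What disagreed**
- The top camera was blind, showing only grey, so I used the wrist and side cameras.
- Distances measured on the hotplate from the wrist camera came out about 3–5% short. I therefore rechecked the knobs from close up before gripping them.
- While I gripped the handles, the wrist read an upward force of 6–12 N. I eased the arm up, and the pans stayed level.

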